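# Load the hand-turned deburring barrel and give it two turns

### The job

Deburr the forged links: turn the barrel by its handwheel, top of the wheel away from the robot, until the open hatch faces up, and put every link from the plywood board into it. Slide the hatch fully shut and turn both hatch knobs clockwise to their end stops, then turn the barrel two full turns in the same direction by regrasping the handwheel, and leave it with the hatch facing up again. Leave the hammer, the oil bottle and the yellow bin where they are.

Things in the scene. Friction and masses are not known exactly. Their poses are not given: they have to be found in the camera images.
- machine: Fixed grey stand of the barrel, base 240 x 400 x 10 mm, origin at the centre of its underside, on the bench. y is the direction of the horizontal shaft, 145 mm above the bench; x points roughly away from the robot. Side rails at x = +-106 mm are 60 mm high; bearing pedestals at y = +-158 mm, 28 mm wide along y, their round bearings 33 mm in radius about the shaft.
- barrel (a joint): Turn of the green barrel and its handwheel (one piece) about the shaft, rad, positive when the top moves away from the robot (machine's +x). 0 = hatch side straight up; it counts on over full turns (two turns = 12.57). Starts at -1.2 to -0.5, the hatch side leaning towards the robot. Stiff felt bearings (0.6 N m): it stays where it is left.
- barrel_center (a point): Centre of the barrel, on the shaft, 145 mm above the bench; axes turn with the barrel: y along the shaft, z out through the hatch side. The barrel is hexagonal, 170 mm across flats outside, 158 mm inside, 260 mm long between round end flanges of 204 mm diameter; sheet 6 mm. The hatch side lies 85 mm from the shaft.
- wheel_center (a point): Centre of the handwheel, 220 mm from the barrel's centre to the machine's -y, 145 mm above the bench; does not turn; axes as machine. A solid flat aluminium disc, 160 mm diameter, 16 mm thick along the shaft, 44 mm hub 9 mm proud, no crank handle. Pinch its rim across the thickness from above. The nearest bearing ends 47 mm from this point. Yellow rim mark in line with the hatch side.
- hatch_mouth (a point): Centre of the loading opening in the hatch side, level with the outside of that side; moves with the barrel. The opening is 80 mm wide across the shaft and 127 mm long along it (the opened hatch still covers its 8 to 18 mm next to the wheel's end); z points out of the barrel. Below it the barrel is 164 mm deep; links may be let go inside the opening and fall to the bottom.
- hatch (a joint): Aluminium sliding hatch plate with red end stripes, 84 x 134 x 4 mm, on the outside of the hatch side. Metres open: 0 = fully shut (end stop), up to 0.122 = fully open, slid along the shaft towards the handwheel; to shut it, move it to the machine's +y. Sliding friction 3 N; it can be pulled by either knob.
- knob0 (a joint): Turn in rad of the hatch knob farther from the handwheel; 0 = loose, 1.6 = home at its end stop, clockwise as seen looking down on the hatch; friction 0.06 N m. Starts between 0 and 0.3. At 0 its bar is square to the shaft (along the machine's x); at angle a the bar has turned clockwise by a.
- knob1 (a joint): The same for the hatch knob nearer the handwheel, 72 mm from the other along the shaft.
- knob0_grip (a point): Grip point of knob0, on its axis, at half height of its black bar; x along the bar, z out of the hatch. The bar is 40 mm long, 11 mm thick, 22 mm high, its top 11 mm above this point and 33 mm above the hatch plate, standing on a 26 mm steel collar 12 mm high. One end of the bar is red.
- knob1_grip (a point): The same point of knob1.
- board: Fixed plywood parts board, 210 x 230 x 8 mm, origin at the centre of its underside; the links start on it, about 0.1 m apart.
- link0: Forged steel link 0 (absent in some runs), loose, 110 g: a straight shank 44 mm long, 14 mm wide, with a round boss of 24 mm diameter and 16 mm height at one end; 56 mm over all. Origin on the underside, midway along; x along the shank towards the boss (boss axis at x = 16 mm), z up as it starts. It may lie either face up.
- link1: Forged steel link 1 (absent in some runs), loose, 110 g: a straight shank 44 mm long, 14 mm wide, with a round boss of 24 mm diameter and 16 mm height at one end; 56 mm over all. Origin on the underside, midway along; x along the shank towards the boss (boss axis at x = 16 mm), z up as it starts. It may lie either face up.
- link2: Forged steel link 2 (absent in some runs), loose, 110 g: a straight shank 44 mm long, 14 mm wide, with a round boss of 24 mm diameter and 16 mm height at one end; 56 mm over all. Origin on the underside, midway along; x along the shank towards the boss (boss axis at x = 16 mm), z up as it starts. It may lie either face up.
- link3: Forged steel link 3 (absent in some runs), loose, 110 g: a straight shank 44 mm long, 14 mm wide, with a round boss of 24 mm diameter and 16 mm height at one end; 56 mm over all. Origin on the underside, midway along; x along the shank towards the boss (boss axis at x = 16 mm), z up as it starts. It may lie either face up.
- link0_shank (a point): Point of link 0 to grip by: centre of the free shank, 11 mm from the origin away from the boss, 8 mm above the underside; x along the shank, shank 14 mm wide across y.
- link1_shank (a point): Point of link 1 to grip by: centre of the free shank, 11 mm from the origin away from the boss, 8 mm above the underside; x along the shank, shank 14 mm wide across y.
- link2_shank (a point): Point of link 2 to grip by: centre of the free shank, 11 mm from the origin away from the boss, 8 mm above the underside; x along the shank, shank 14 mm wide across y.
- link3_shank (a point): Point of link 3 to grip by: centre of the free shank, 11 mm from the origin away from the boss, 8 mm above the underside; x along the shank, shank 14 mm wide across y.
- hammer: Bystander: ball hammer with wooden handle, 290 mm long, lying on the bench to the right of the handwheel.
- oil: Bystander: blue oil bottle, 60 mm diameter, 150 mm high, standing beyond the board.
- bin: Bystander: yellow open bin, 160 x 110 x 70 mm, on the bench between the robot and the board.
There are look-alikes about, which are no part of the job. What is shaped like the link0 but green or turquoise is not meant.

How it is judged:
On the way, in this order (a step that is already met when the one before it is completed fails the run):
1. the barrel is turned so that the open hatch side faces up (value of joint barrel between -0.2 and 0.2 rad), for 0.3 s.
2. all links are inside the barrel (x of link0_shank in the frame of barrel_center between -0.09 and 0.09 m and y of link0_shank in the frame of barrel_center between -0.128 and 0.128 m and z of link0_shank in the frame of barrel_center between -0.08 and 0.08 m and x of link1_shank in the frame of barrel_center between -0.09 and 0.09 m and y of link1_shank in the frame of barrel_center between -0.128 and 0.128 m and z of link1_shank in the frame of barrel_center between -0.08 and 0.08 m and x of link2_shank in the frame of barrel_center between -0.09 and 0.09 m and y of link2_shank in the frame of barrel_center between -0.128 and 0.128 m and z of link2_shank in the frame of barrel_center between -0.08 and 0.08 m and x of link3_shank in the frame of barrel_center between -0.09 and 0.09 m and y of link3_shank in the frame of barrel_center between -0.128 and 0.128 m and z of link3_shank in the frame of barrel_center between -0.08 and 0.08 m), for 0.2 s.
3. the hatch is slid shut, still facing up (all of step 1 and value of joint hatch below 0.006 m), for 0.2 s.
4. both knobs are home with the hatch still facing up (all of step 3 and value of joint each of knob0, knob1 above 1.4 rad), for 0.2 s.
5. the shut barrel has made its first full turn forward (value of joint barrel above 6.1 rad and value of joint hatch below 0.006 m and value of joint each of knob0, knob1 above 1.4 rad), for 0.1 s.
At the end, for the whole second after the job is handed in: The barrel stands still two full turns forward of where it was loaded, the hatch side facing up to within 0.2 rad (joint 12.37 to 12.77), the hatch shut to within 6 mm, both knobs within 0.2 rad of their end stops (above 1.4), and every link inside the barrel (all of step 2 and value of joint barrel between 12.366 and 12.766 rad and velocity of joint barrel between -0.05 and 0.05 rad/s and value of joint hatch below 0.006 m and value of joint each of knob0, knob1 above 1.4 rad); the robot touches nothing.
It fails at once if the hammer is moved more than 4 cm (distance of hammer from where it was at the start of the episode above 0.04 m).
It fails at once if the oil is moved more than 4 cm (distance of oil from where it was at the start of the episode above 0.04 m).
It fails at once if the bin is moved more than 4 cm (distance of bin from where it was at the start of the episode above 0.04 m).
Of link0, link1, link2, link3 only 2 to 4 are there at a start; the rules pass over those that are not, and their reading is None.
At some moment in a run one of link0, link1, link2, link3 may be knocked a few centimetres aside while the robot is not near it.
Once in a run the grip may slacken for a moment while it holds something.
It also fails if it takes over 210 s, if anything falls off the work surface, if the arm or the gripper's body presses on something with over 40 N, if the wrist force passes 120 N, or if a joint passes its speed limit or range.

### The arm

A 6-joint arm with a two-finger parallel gripper is mounted at the origin on the work surface. World frame = base frame: x ahead of the robot, y to its left, z up, the work surface at z = 0. Lengths are in m, angles in rad, forces in N, time in s.
With the tool pointing down it reaches from about 0.25 to 0.725 m from the base axis. Payload 4 kg.
Tool frame: the origin (TCP) lies between the finger pads; the fingertips stand 11 mm ahead of it and the grasp point (between the pads) lies 8 mm behind it; z points along the fingers, y is the line along which they close (so a half turn about z gives the same grasp; the last joint's range is limited). The gripper opens to 85 mm and grips with 20 to 120 N. Pads are 22 mm wide; open, the fingers measure 114 mm over their backs; the gripper's body (76 mm by 85 mm) begins 54 mm behind the grasp point. The pads swing forward as they close: fully open they stand 13 mm farther back than shut.
Start: joints at [-1.214, 0.241, 0.005, 1.335, 0, 1.571], TCP at [0.175, -0.469, 0.242] pointing down, gripper open.
Joint ranges: [-2.72, 2.72], [-1.05, 1.87], [-1.09, 1.28], [-1.99, 2.15], [-1.42, 1.44], [-3.14, 3.14]. Speed limits (rad/s): [2.79, 2.79, 3.14, 3.14, 3.14, 3.14].

### API

Orientations are given as a unit quaternion [w, x, y, z].
In Python, from rig import arm, jaws, optics, readout gives the robot as it stands. Calls block until the motion is done:
- arm.move_to(position, orientation): joint-space move of the TCP to a pose.
- arm.servo_line(position, rotation=None, feed=0.15, guard=None): straight line of the TCP; rotation=None keeps the orientation; feed is the mean speed in m/s. With guard (N) it stops when the force on the tool has changed by that much, and returns True; else False.
- arm.movej(angles): joint-space move.
- jaws.move_gripper(opening, newtons=None): finger opening in m; newtons is the grip in N (None keeps the last); returns when the fingers have stopped.
- arm.sleep(seconds).
- arm.inverse_kinematics(position, orientation): joint angles nearest the present ones, or None.
- optics.grab_frame(name): name is "scene" or "side" or "wrist"; returns the picture (420x560x3 uint8, red, green, blue); there is no depth.
- optics.calibration(name): a dict with "fx", "fy", "cx", "cy" (pixels), "extrinsics" (4x4, takes a point from world to camera coordinates). Camera axes: x right, y down, z forward; pixel columns grow to the right and rows downward; lengths in m; the calibration is good to about 2 mm. A picture is of the moment at which its call begins: read the wrist's pose just before it. calibration takes no time and is no camera call; for the wrist camera it gives the pose at the moment of the call.
A pose or a line that the arm cannot do raises arm.PlanningError and nothing moves.
- arm.hand_in(): hands the job in; it is judged then, once.
Trained networks look in the newest picture that a camera, given by its name, has taken for a name from the list of things; names that differ only in an ending like _2 or _b are one class to them, and where a whole thing is asked for, a point or a joint stands for the part that bears it (a point fixed in the world has none). Each returns a list of dicts, best first, with "conf" (0 to 1); they miss things now and then, are a little off and sometimes report something else, mostly with a low value. They report only what shows in the picture. A call takes as long as a camera call. They do not tell look-alikes from the thing itself.
- optics.outline_of(camera, name): "mask" (420x560 bool, what is visible of it) and "extent" ([centre column, centre row, width, height] in pixels, round what is visible of it).
Readings, each from a call of its own:
- readout.get_time_s(): time.
- readout.get_joints(): joint angles.
- readout.get_joint_velocities(): joint speeds.
- readout.get_joint_torque(): joint torques, N m.
- readout.get_position(): TCP position.
- readout.get_tcp_rot(): TCP orientation.
- readout.get_wrist_force(): force on the tool from outside, world axes, zero at the start.
- readout.get_wrist_torque(): the same for the moment, N m.
- readout.get_opening(): finger opening in m.
- readout.get_grip_force(): force on a finger pad.
Only numpy, scipy, OpenCV 4.12 (cv2) and the standard library are available. Lean on these libraries where they do the work, as an engineer would, in place of code of your own. Each camera call takes 0.05 s, during which the arm holds its last target. There are 200 camera calls.

## Working session

There is one attempt and no reset: what is moved stays moved. The work goes in short steps, each a Python script; the robot and the scene stay as the last script left them, time stands still between calls to the robot, and variables do not carry over. Pictures are saved under pics/ and viewed, at most 14 in all, crops included, and the job is handed in when it is done.

```bash
ls; mkdir -p pics
cat > h.py <<'E'
import numpy as np, cv2
from rig import arm, jaws, optics, readout
def save(cam,fn,crop=None,scale=1):
    im=optics.grab_frame(cam)
    c=im if crop is None else im[crop[1]:crop[3],crop[0]:crop[2]]
    cv2.imwrite('pics/'+fn,cv2.resize(c,None,fx=scale,fy=scale)[:,:,::-1]); return im
def ray(cal,u,v):
    E=np.array(cal['extrinsics']);R=E[:3,:3];t=E[:3,3]
    d=R.T@np.array([(u-cal['cx'])/cal['fx'],(v-cal['cy'])/cal['fy'],1]); return -R.T@t,d
def onz(cal,u,v,z):
    o,d=ray(cal,u,v); return o+d*(z-o[2])/d[2]
def proj(cal,p):
    E=np.array(cal['extrinsics']);q=E[:3,:3]@np.array(p)+E[:3,3]
    return np.array([cal['fx']*q[0]/q[2]+cal['cx'],cal['fy']*q[1]/q[2]+cal['cy']])
def quat(yaw):  # tool down, closing line (tool y) at angle yaw+90deg; tool x at yaw
    # R = Rz(yaw)*Rx(pi)
    return [0.0,float(np.cos(yaw/2)),float(np.sin(yaw/2)),0.0]
E
python3 - <<'E'
from h import *
a=save('scene','s0.png');b=save('side','d0.png')
cv2.imwrite('pics/both.png',np.vstack([a,b])[:, :, ::-1])
for c in('scene','side'):
    cal=optics.calibration(c);o,d=ray(cal,280,210);print(c,o.round(3),d.round(3),cal['fx'])
    for n in('machine','barrel','board','link0','hammer','oil','bin','knob0','knob1','hatch','wheel_center'):
        try:
            for r in optics.outline_of(c,n)[:6]:print(n,round(r['conf'],2),np.round(r['extent']))
        except Exception as e:print(n,e)
print(readout.get_tcp_rot(),readout.get_time_s())
E
```

```text
pics
scene [1.295 0.356 0.708] [-0.767 -0.376 -0.52 ] 391.0968672844668
machine 0.75 [251. 243. 169. 141.]
barrel 0.55 [242. 222. 154. 104.]
board 0.84 [386. 314. 120.  90.]
board 0.48 [242. 223. 153. 107.]
link0 0.84 [421. 384.  15.  26.]
link0 0.73 [477. 341.  18.  24.]
link0 0.66 [375. 284.  14.  17.]
link0 0.54 [422. 301.  19.  21.]
link0 0.47 [303. 348.  13.  26.]
hammer 0.76 [151. 225.  36.  32.]
oil 0.56 [348. 353.  35.  67.]
bin 0.92 [436. 251.  58.  55.]
knob0 0.46 [237. 176.   6.  11.]
knob0 0.16 [151. 224.  38.  32.]
knob1 0.46 [237. 176.   6.  11.]
knob1 0.16 [151. 224.  38.  32.]
hatch 0.57 [250. 180.  30.  17.]
hatch 0.37 [251. 248. 167. 143.]
wheel_center 0.61 [252. 246. 171. 140.]
side [-0.225 -0.913  0.975] [ 0.547  0.621 -0.562] 524.0833677371535
machine 0.79 [298. 266. 163. 135.]
barrel 0.97 [305. 249. 148. 101.]
barrel 0.58 [203. 217.  69.  56.]
barrel 0.28 [152. 224.  23.  44.]
board 0.75 [204. 216.  67.  55.]
link0 0.58 [218. 199.   9.   8.]
link0 0.55 [210. 222.   9.  17.]
link0 0.48 [188. 187.  10.  12.]
link0 0.45 [230. 212.   6.   9.]
hammer 0.9 [377. 375.  96.  90.]
bin 0.85 [151. 225.  21.  42.]
wheel_center 0.55 [298. 265. 167. 135.]
[-1.73204997e-05  9.84125440e-01  1.77474277e-01  1.13219686e-05] 1.2
```

View pics/s0.png

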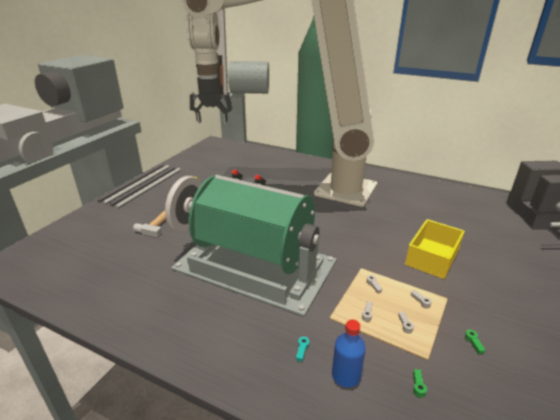

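View pics/d0.png

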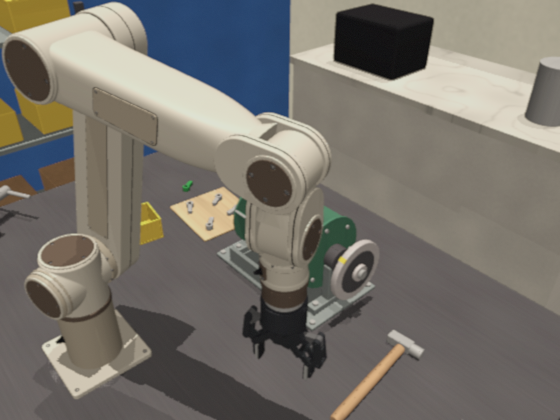

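Run:
```python
from h import *
a=cv2.imread('pics/s0.png');
cv2.imwrite('pics/c1.png',cv2.resize(a[160:310,150:345],None,fx=4,fy=4,interpolation=cv2.INTER_CUBIC))
b=cv2.imread('pics/d0.png')
cv2.imwrite('pics/c2.png',cv2.resize(b[170:330,160:390],None,fx=3.4,fy=3.4,interpolation=cv2.INTER_CUBIC))
cal=optics.calibration('scene')
for n,u,v in(('near r',375,284),('',422,299),('',368,312),('',405,322),('turq',303,348),('gr',475,341),('gr',420,382)): print(n,onz(cal,u,v,.016).round(3))
```

```text
near r [0.495 0.24  0.016]
 [0.497 0.359 0.016]
 [0.6   0.251 0.016]
 [0.592 0.336 0.016]
turq [0.765 0.153 0.016]
gr [0.579 0.486 0.016]
gr [0.737 0.394 0.016]
```

View pics/c1.png

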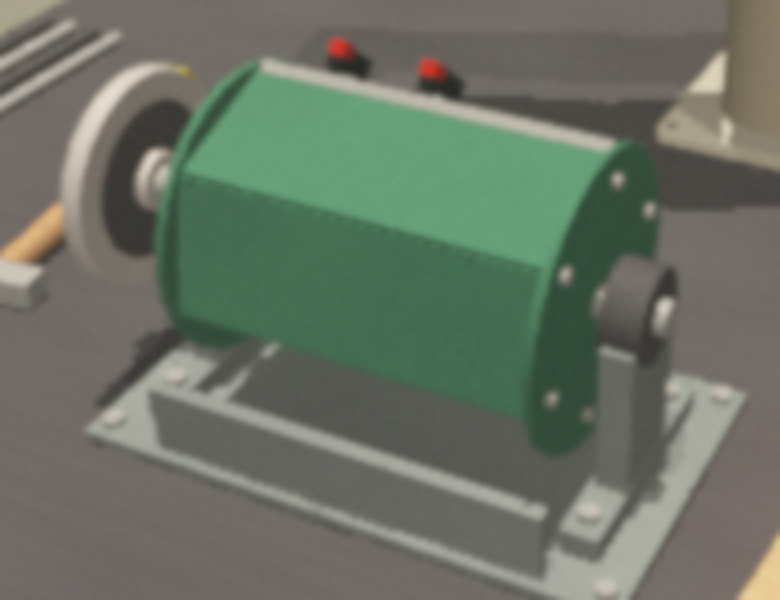

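View pics/c2.png

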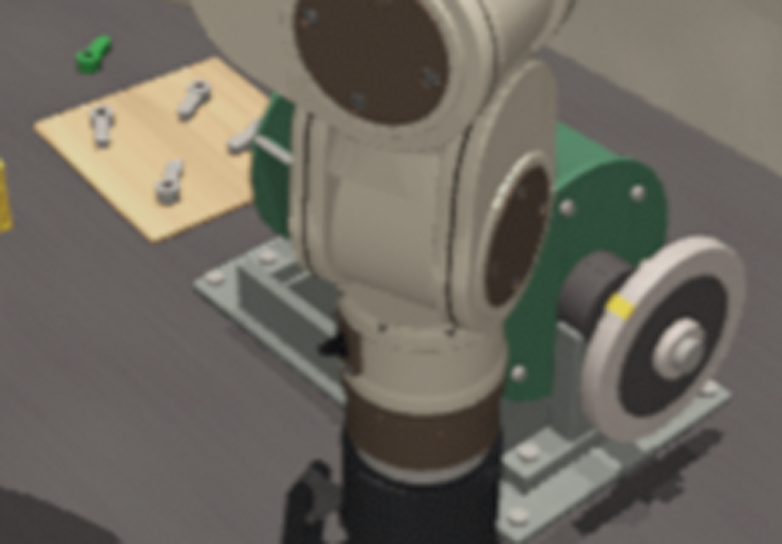

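```bash
cat >> h.py <<'E'
class M: pass
def m2w(m,p):
    c,s=np.cos(m[2]),np.sin(m[2]); return np.array([m[0]+c*p[0]-s*p[1],m[1]+s*p[0]+c*p[1],p[2]])
E
python3 - <<'E'
from h import *
from scipy.optimize import least_squares
cs,cd=optics.calibration('scene'),optics.calibration('side')
P=[(cs,(172.5,268),(.12,-.2,.01)),(cs,(336,259),(-.12,.2,.01)),(cs,(305.5,310.5),(.12,.2,.01)),
(cd,(218,254.4),(-.12,.2,.01)),(cd,(374.7,286.2),(.12,-.2,.01)),(cd,(307,330),(-.12,-.2,.01))]
f=lambda m:np.concatenate([proj(c,m2w(m,p))-u for c,u,p in P])
r=least_squares(f,[.55,-.05,0]);m=r.x;print(m,r.fun.round(1))
for a in np.arange(-1.3,-.3,.1):
  pt=lambda y:m2w(m,(.08*np.sin(a),y,.145+.08*np.cos(a)))
  print(a.round(1),proj(cd,pt(-.22)).round(1),proj(cs,pt(-.22)).round(1))
print('wheel',m2w(m,(0,-.22,.145)))
E
```

```text
[ 0.54462423 -0.08766278  0.00158882] [-0.8 -2.9  1.  -2.1 -1.5  2.1 -3.2 -2.1 -1.  -0.2  2.7 -0.5]
-1.3 [331.6 278. ] [202.2 184.3]
-1.2 [332.6 275.1] [201.5 182.4]
-1.1 [333.8 272. ] [200.6 180.6]
-1.0 [335.2 269. ] [199.5 179.1]
-0.9 [336.7 266. ] [198.3 177.7]
-0.8 [338.5 263. ] [197.  176.6]
-0.7 [340.5 260.1] [195.6 175.7]
-0.6 [342.5 257.3] [194. 175.]
-0.5 [344.7 254.6] [192.4 174.7]
-0.4 [347.  252.1] [190.7 174.6]
wheel [ 0.54497377 -0.3076625   0.145     ]
```

```bash
cat >> h.py <<'E'
def wq(a,flip=False):
    c,s=np.cos(a/2),np.sin(a/2)
    return [0.,c,0.,-s] if not flip else [0.,-s,c,0.][:1]+[s*0,c,0.] if False else ([0.,c,0.,-s] if not flip else [float(s),0.,float(c),0.])
def wp(W,r,a): return [W[0]+r*np.sin(a),W[1],W[2]+r*np.cos(a)]
E
python3 - <<'E'
from h import *
W=[.545,-.3077,.145]
for fl in(0,1):
  for a in np.arange(-1.4,1.41,.2):
    q=wq(a,fl)
    j=arm.inverse_kinematics(wp(W,.064,a),q);k=arm.inverse_kinematics(wp(W,.16,a),q)
    print(fl,a.round(1),None if j is None else np.round(j,2),None if k is None else np.round(k,2))
arm.move_to([.52,-.3077,.36],wq(0))
cal=optics.calibration('wrist');o,d=ray(cal,280,210);print(o,d,cal['fx'],proj(cal,readout.get_position()),readout.get_position(),readout.get_tcp_rot())
save('wrist','w1.png')
E
```

```text
0 -1.4 [-1.01  0.67 -1.02 -1.38  0.99  2.88] None
0 -1.2 [-0.97  0.35 -0.93 -0.68  0.87  2.66] [-1.19  0.16 -0.94 -0.29  1.05  2.41]
0 -1.0 [-0.9   0.18 -0.77 -0.16  0.72  2.55] [-1.08 -0.   -0.76  0.18  0.84  2.35]
0 -0.8 [-0.82  0.13 -0.59  0.23  0.55  2.5 ] [-0.95 -0.04 -0.55  0.51  0.62  2.37]
0 -0.6 [-0.73  0.16 -0.39  0.55  0.39  2.51] [-0.82  0.02 -0.33  0.79  0.42  2.42]
0 -0.4 [-0.65  0.24 -0.18  0.83  0.24  2.53] [-0.7   0.13 -0.07  1.05  0.25  2.49]
0 -0.2 [-0.58  0.36  0.05  1.1   0.11  2.58] [-0.59  0.29  0.21  1.32  0.11  2.56]
0 -0.0 [-0.51  0.51  0.31  1.37  0.    2.63] [-0.51  0.5   0.54  1.61  0.    2.63]
0 0.2 [-0.46  0.69  0.61  1.66 -0.09  2.69] [-0.45  0.77  0.99  1.97 -0.09  2.7 ]
0 0.4 [-0.42  0.93  1.    2.   -0.16  2.75] None
0 0.6 None None
0 0.8 None None
0 1.0 None None
0 1.2 None None
0 1.4 None None
1 -1.4 None None
1 -1.2 None None
1 -1.0 None None
1 -0.8 None None
1 -0.6 [-0.43  0.96  0.94  2.11 -0.24 -0.36] None
1 -0.4 [-0.45  0.79  0.72  1.86 -0.17 -0.42] [-0.48  0.7   0.78  2.01 -0.18 -0.44]
1 -0.2 [-0.48  0.64  0.51  1.62 -0.09 -0.47] [-0.49  0.6 
[... 208 characters left out ...]
1 -0.08  0.84  0.22 -0.56] [-0.56  0.33  0.18  1.08  0.21 -0.52]
1 0.6 [-0.64  0.26 -0.27  0.54  0.34 -0.55] [-0.58  0.28 -0.02  0.75  0.31 -0.5 ]
1 0.8 [-0.68  0.25 -0.45  0.19  0.47 -0.51] [-0.6   0.27 -0.23  0.37  0.42 -0.44]
1 1.0 [-0.72  0.31 -0.62 -0.22  0.59 -0.44] [-0.62  0.32 -0.41 -0.07  0.51 -0.37]
1 1.2 [-0.75  0.45 -0.75 -0.72  0.69 -0.32] [-0.63  0.46 -0.56 -0.57  0.58 -0.26]
1 1.4 [-0.77  0.7  -0.82 -1.28  0.75 -0.16] [-0.64  0.69 -0.64 -1.11  0.63 -0.13]
[ 0.5954793  -0.30872293  0.49303369] [-0.31945762 -0.01614904 -0.94785961] 317.9466932016544 [274.22001855 272.79961943] [ 0.51929541 -0.30838492  0.35969436] [ 9.12351064e-06  9.99999779e-01 -5.18381040e-04 -4.17220848e-04]
```

View pics/w1.png

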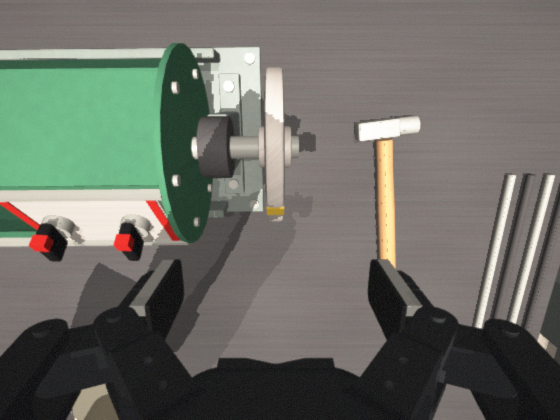

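```bash
sed -i 's/^def wq.*/def wq(a,flip=False):/; /return \[0.,c,0.,-s\]/c\    return [0.,c,0.,-s] if not flip else [-s,0.,c,0.]' h.py
python3 - <<'E'
from h import *
cal=optics.calibration('wrist')
print(cal['cx'],cal['cy'])
for n,u,v,z in[('wheel mid near',275,190,.21),('far',275,75,.18),('mark',276,211,.205),('hub',290,147,.145),('knob0',50,232,.17),('knob1',126,232,.17),('flange top L',182,48,.2),('flange bottomL',182,240,.2),('mach corner far',260,47,.01),('corner near',263,211,.01)]:
    print(n,onz(cal,u,v,z).round(4))
# predicted
for m in ([.5446,-.0877,.0016],):
    for p in [(.12,-.2,.01),(-.12,-.2,.01),(0,-.237,.145),(0,-.22,.225),(.08,-.22,.145),(-.08,-.22,.145)]: print(p,proj(cal,m2w(m,p)).round(1))
    for a in (-.9,-.8,-.7,-.6,-.5):print(a,proj(cal,m2w(m,(.08*np.sin(a),-.22,.145+.08*np.cos(a)))).round(1))
E
```

```text
275.35610262672543 202.62205187696406
wheel mid near [ 0.5193 -0.3091  0.21  ]
far [ 0.6203 -0.3092  0.18  ]
mark [ 0.4972 -0.31    0.205 ]
hub [ 0.5502 -0.3255  0.145 ]
knob0 [ 0.4615 -0.0628  0.17  ]
knob1 [ 0.4613 -0.1459  0.17  ]
flange top L [ 0.6399 -0.2313  0.2   ]
flange bottomL [ 0.465  -0.2159  0.2   ]
mach corner far [ 0.67   -0.2887  0.01  ]
corner near [ 0.4308 -0.2898  0.01  ]
(0.12, -0.2, 0.01) [259.2  51. ]
(-0.12, -0.2, 0.01) [261.9 214.5]
(0, -0.237, 0.145) [289.2 151.8]
(0, -0.22, 0.225) [273.4 165.5]
(0.08, -0.22, 0.145) [273.3  73.1]
(-0.08, -0.22, 0.145) [274.  220.6]
-0.9 [273.8 221.8]
-0.8 [273.7 218.9]
-0.7 [273.7 215.2]
-0.6 [273.7 210.5]
-0.5 [273.6 204.9]
```

```bash
cat >> h.py <<'E'
W=np.array([.550,-.3090,.145])
def stroke(a0,a1,off=0.,r=.066,W=W,grip=70,step=.15,feed=.05,verbose=True,tilt0=None):
    """grasp rim at phi=a0, carry it to a1; tool tilt = phi+off"""
    def pose(phi,rr):
        t=phi+off  # retract along the tool axis
        g=np.array(wp(W,r+.008,phi)) # grasp point
        return g-(.008-(rr))*0+np.array([-np.sin(t),0,-np.cos(t)])*(.008-rr), wq(t)
    jaws.move_gripper(.045)
    p,q=pose(a0,.09); arm.move_to(p,q)
    p,q=pose(a0,0.); 
    hit=arm.servo_line(p,q,feed=.12,guard=15)
    if hit: print('HIT',readout.get_position(),p,readout.get_wrist_force()); return False
    jaws.move_gripper(0.0,grip)
    o=readout.get_opening()
    n=max(1,int(np.ceil(abs(a1-a0)/step)));fm=0
    for phi in np.linspace(a0,a1,n+1)[1:]:
        p,q=pose(phi,0.); arm.servo_line(p,q,feed=feed); fm=max(fm,np.linalg.norm(readout.get_wrist_force()))
    o2=readout.get_opening()
    jaws.move_gripper(.045)
    p,q=pose(a1,.09); arm.servo_line(p,feed=.15)
    if verbose: print('open',round(o,4),round(o2,4),'F',round(fm,1),'t',readout.get_time_s())
    return True
E
python3 - <<'E'
from h import *
print(readout.get_time_s())
stroke(-.5,.2,off=-.2)
arm.move_to([.5,-.20,.42],wq(0))
save('wrist','w2.png')
E
```

```text
2.725
open 0.0146 0.0145 F 11.0 t 8.3
```

View pics/w2.png

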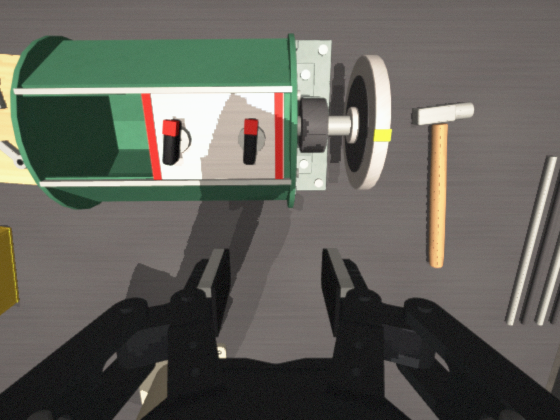

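Run:
```python
from h import *
cal=optics.calibration('wrist')
m=[.550,-.089,0]
for a in(-.2,-.1,0,.1,.2):
    print(a,proj(cal,wp(W+[0,-.004,0],.08,a)).round(1),*[proj(cal,m2w(m,(x*np.cos(a)+.087*np.sin(a),-.0,.145-x*np.sin(a)+.087*np.cos(a)))).round(1) for x in(-.046,.046)])
for n,u,v,z in[('k0 top',172,128,.267),('k1 top',251,126,.267),('k0base',170,143,.24),('open L',48,137,.23),('stripe edge',146,137,.234),('stripeR end',283,137,.234)]:print(n,onz(cal,u,v,z).round(4))
for p in('k0',(170,122),(170,160)),('k1',(251,120),(250,162)):print(p)
```

```text
-0.2 [384.6 146.4] [170.6 189.8] [154.9 101.5]
-0.1 [385.8 138.7] [168.1 184. ] [155.1  91.1]
0 [386.7 130.6] [165.7 177.1] [155.6  81.2]
0.1 [387.4 122.4] [163.4 169.4] [156.5  72. ]
0.2 [387.9 114.1] [161.3 160.7] [157.7  63.6]
k0 top [ 0.5557 -0.1113  0.267 ]
k1 top [ 0.5574 -0.1801  0.267 ]
k0base [ 0.5396 -0.0994  0.24  ]
open L [0.5443 0.0243 0.23  ]
stripe edge [ 0.5447 -0.0745  0.234 ]
stripeR end [ 0.5447 -0.2088  0.234 ]
('k0', (170, 122), (170, 160))
('k1', (251, 120), (250, 162))
```

Run:
```python
from h import *
arm.move_to([.50,-.1,.42],quat(.3))
arm.move_to([.51,.275,.36],quat(.8))
cal=optics.calibration('wrist')
im=save('wrist','w3.png')
for r in optics.outline_of('wrist','link0'):
    ys,xs=np.nonzero(r['mask']);print(round(r['conf'],2),np.round(r['extent']),onz(cal,xs.mean(),ys.mean(),.016).round(3),im[r['mask']].mean(0).round())
for l in [(.495,.24),(.497,.359),(.6,.251),(.592,.336)]:print(l,proj(cal,(*l,.016)).round())
print(readout.get_time_s())
```

```text
0.72 [460.  95.  40.  41.] [0.758 0.15  0.016] [ 54. 160. 147.]
0.68 [226. 122.  20.  40.] [0.498 0.356 0.016] [208. 205. 194.]
0.68 [195.  18.  24.  36.] [0.565 0.478 0.016] [ 72. 157.  83.]
0.66 [331. 129.  32.  35.] [0.599 0.247 0.016] [197. 194. 182.]
0.6 [288.  84.  21.  43.] [0.594 0.336 0.016] [212. 210. 200.]
0.57 [464. 312. 192. 177.] [ 0.608 -0.166  0.016] [52. 77. 60.]
0.56 [285. 183.  15.  34.] [0.493 0.234 0.016] [140. 134. 123.]
0.53 [284. 119. 207. 215.] [0.559 0.301 0.016] [226. 207. 149.]
(0.495, 0.24) [283. 179.]
(0.497, 0.359) [227. 121.]
(0.6, 0.251) [329. 125.]
(0.592, 0.336) [285.  85.]
11.0833
```

View pics/w3.png

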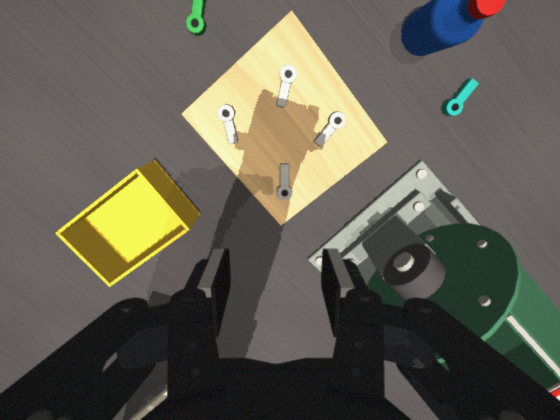

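```bash
cat >> h.py <<'E'
def links(z=.018,used=()):
    cal=optics.calibration('wrist'); im=optics.grab_frame('wrist'); out=[]
    for r in optics.outline_of('wrist','link0'):
        k=r['mask']; c=im[k].mean(0)
        if r['conf']<.25 or c.max()-c.min()>30 or k.sum()<50: continue
        ys,xs=np.nonzero(k); P=np.array([onz(cal,u,v,z)[:2] for u,v in zip(xs,ys)])
        (ctr,(w,h),ang)=cv2.minAreaRect((P*1000).astype(np.float32))
        if not 40<max(w,h)<75 or min(w,h)>38: continue
        ctr=np.array(ctr)/1000; t=np.radians(ang if w>h else ang+90); d=np.array([np.cos(t),np.sin(t)]); n=np.array([-d[1],d[0]])
        s=(P-ctr)@d; q=(P-ctr)@n
        wid=lambda k:np.ptp(q[k]) if k.sum()>3 else 0
        if wid(s<-.008)>wid(s>.008): d=-d
        out.append((ctr,d,round(r['conf'],2)))
    return out
def wrap(a): return (a+np.pi)%(2*np.pi)-np.pi
def pick(l,look=True):
    c,d,_=l
    for it in range(2 if look else 1):
        th=np.arctan2(d[1],d[0]); j1=np.arctan2(c[1],c[0])
        yaw=min((th,th+np.pi),key=lambda y:abs(wrap(y-j1-np.pi/2)))
        g=c-.011*d
        if it==0 and look:
            jaws.move_gripper(.05)
            arm.move_to([g[0],g[1],.14],quat(yaw))
            L=[x for x in links() if np.linalg.norm(x[0]-c)<.05]
            if not L: print('none seen close'); continue
            L.sort(key=lambda x:np.linalg.norm(x[0]-c)); print('shift',(L[0][0]-c).round(4),'dir',round(float(L[0][1]@d),2))
            dd=L[0][1]; c=L[0][0]; d=dd
    arm.move_to([g[0],g[1],.07],quat(yaw))
    hit=arm.servo_line([g[0],g[1],.0215],feed=.1,guard=10)
    if hit: print('hit',readout.get_position())
    jaws.move_gripper(0,60)
    arm.servo_line([g[0],g[1],.10],feed=.2)
    o=readout.get_opening(); print('grip',round(o,4))
    tx=np.array([np.cos(yaw),np.sin(yaw)]); return o>.008, float(np.sign(tx@d))
def drop(s,y0=-.02,x0=.545):
    y=y0-s*.011   # tool x at +y; boss towards s*y
    p=readout.get_position(); arm.servo_line([p[0],p[1],.30],feed=.3)
    arm.move_to([x0,y,.32],quat(np.pi/2))
    o=readout.get_opening(); print('carry',round(o,4))
    if o<.008: return False
    if arm.servo_line([x0,y,.226],feed=.15,guard=12): print('hit',readout.get_position())
    o=readout.get_opening(); jaws.move_gripper(.032); arm.servo_line([x0,y,.32],feed=.3)
    return o>.008
E
python3 - <<'E'
from h import *
L=links()
for x in L: print(x)
c=min(L,key=lambda x:x[0][1])
ok,s=pick(c)
if ok: print(drop(s))
arm.move_to([.50,.05,.40],quat(1.2))
save('wrist','w4.png'); print(readout.get_time_s())
E
```

```text
(array([0.59655975, 0.24868634]), array([0.99953777, 0.03040128]), 0.86)
(array([0.49684839, 0.35426682]), array([0.45755858, 0.88917948]), 0.84)
(array([0.49458371, 0.23599487]), array([-0.69716559, -0.71691013]), 0.73)
(array([0.59290198, 0.33327075]), array([0.76827701, 0.64011752]), 0.57)
shift [-0.0007  0.    ] dir 1.0
grip 0.0121
carry 0.0121
True
18.4917
```

View pics/w4.png

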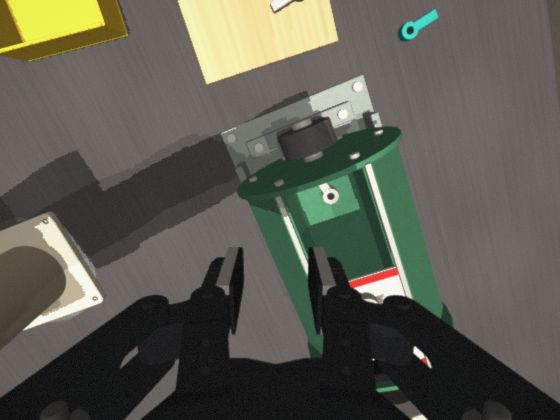

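Run:
```python
from h import *
tries=0
while tries<6:
    tries+=1
    arm.move_to([.51,.275,.36],quat(.8))
    L=[x for x in links() if .4<x[0][0]<.75 and .15<x[0][1]<.45]
    print([(x[0].round(3),x[2]) for x in L])
    if not L:
        L=[x for x in links() if .4<x[0][0]<.75 and .15<x[0][1]<.45]
        if not L: break
    L.sort(key=lambda x:x[0][1])
    ok,s=pick(L[0])
    if ok: print('drop',drop(s),readout.get_time_s())
save('wrist','w5.png',(100,0,500,300),1.5); print(readout.get_time_s())
```

```text
[(array([0.596, 0.249]), 0.66), (array([0.593, 0.333]), 0.66), (array([0.499, 0.354]), 0.63)]
shift [ 0.0008 -0.0003] dir 1.0
grip 0.0119
carry 0.0122
drop True 27.4917
[(array([0.495, 0.356]), 0.84), (array([0.561, 0.371]), 0.8)]
shift [-0.     -0.0001] dir 1.0
grip 0.0122
carry 0.0123
drop True 35.8917
[(array([0.559, 0.376]), 0.86)]
shift [ 0.0009 -0.0009] dir 1.0
grip 0.0124
carry 0.0119
drop True 45.6
[]
47.0167
```

View pics/w5.png

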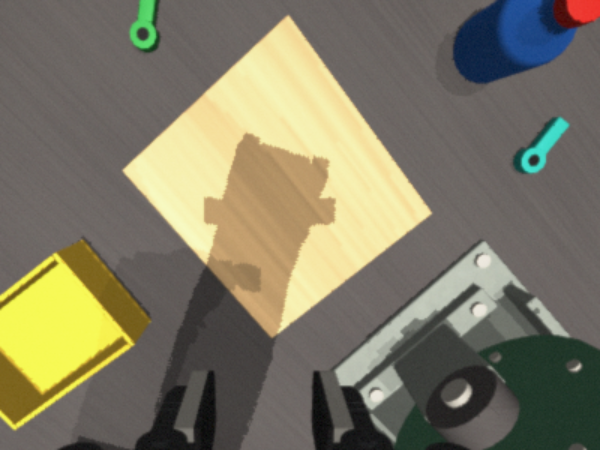

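Run:
```python
from h import *
arm.move_to([.545,0,.40],quat(np.pi/2))
arm.move_to([.545,-.22,.40],quat(np.pi/2))
cal=optics.calibration('wrist'); print(ray(cal,280,210),readout.get_time_s())
save('wrist','w6.png')
for n in('knob0','hatch'):
  for r in optics.outline_of('wrist',n)[:3]:
    ys,xs=np.nonzero(r['mask']);print(n,round(r['conf'],2),np.round(r['extent']),onz(cal,xs.mean(),ys.mean(),.26).round(4))
import json;json.dump({k:(np.array(v).tolist()) for k,v in cal.items()},open('cal6.json','w'))
```

```text
(array([ 0.54553906, -0.14322607,  0.53345228]), array([ 0.01546997, -0.31978354, -0.94776103])) 49.0583
knob0 0.98 [275. 145.  50.  34.] [ 0.5443 -0.1769  0.26  ]
knob0 0.65 [273.  57.  58.  31.] [ 0.5437 -0.1071  0.26  ]
hatch 0.95 [276.  95. 100. 160.] [ 0.5451 -0.1365  0.26  ]
```

View pics/w6.png

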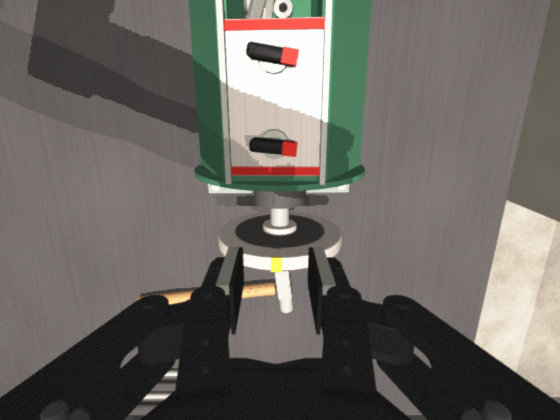

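```bash
cat >> h.py <<'E'
def twist(a,lim=.5,fast=1.2):
    """turn gripped knob from angle a clockwise to end stop"""
    t0=np.array(readout.get_wrist_torque()); j=np.array(readout.get_joints()); d=0
    while a+d<1.85:
        d+=fast-a if d==0 and a<fast else .05
        jj=j.copy(); jj[5]+=d; arm.movej(jj.tolist())
        tz=(np.array(readout.get_wrist_torque())-t0)[2]
        if abs(tz)>lim: break
    print('twist to',round(a+d,2),'tz',round(tz,3),'open',round(readout.get_opening(),4))
def gripknob(x,y,a,z=.261):
    q=quat(np.pi-a); jaws.move_gripper(.036)
    arm.move_to([x,y,.33],q)
    if arm.servo_line([x,y,z],feed=.12,guard=12): print('HIT',readout.get_position()); return False
    jaws.move_gripper(0,60); print('open',round(readout.get_opening(),4)); return True
E
python3 - <<'E'
from h import *
import json
cal={k:np.array(v) for k,v in json.load(open('cal6.json')).items()}
for n,u,v in(('k0',272.5,52.5),('k0L',252,48),('k0R',295,57),('k1',274.5,146.5),('k1L',253,145),('k1R',295,148.5)):print(n,onz(cal,u,v,.264).round(4))
arm.move_to([.545,-.176,.40],quat(np.pi-.08))
if gripknob(.5443,-.1775,.09):
    p=readout.get_position()
    f=np.array(readout.get_wrist_force())
    hit=arm.servo_line([p[0],p[1]+.13,p[2]],feed=.06,guard=15)
    p2=readout.get_position();print(hit,p,p2,readout.get_wrist_force()-f,readout.get_opening())
    arm.servo_line([p2[0],p2[1]-.0,p2[2]],feed=.05) 
    twist(.09)
    print(readout.get_position(),readout.get_wrist_force())
    jaws.move_gripper(.036); p=readout.get_position(); arm.servo_line([p[0],p[1],.34],feed=.2)
arm.move_to([.545,-.14,.40],quat(np.pi/2))
save('wrist','w7.png');print(readout.get_time_s())
cal=optics.calibration('wrist');json.dump({k:(np.array(v).tolist()) for k,v in cal.items()},open('cal7.json','w'))
E
```

```text
k0 [ 0.5434 -0.1056  0.264 ]
k0L [ 0.5276 -0.1024  0.264 ]
k0R [ 0.5608 -0.1087  0.264 ]
k1 [ 0.545  -0.1778  0.264 ]
k1L [ 0.5269 -0.1766  0.264 ]
k1R [ 0.5622 -0.1794  0.264 ]
open 0.0095
True [ 0.54499512 -0.17763039  0.26251991] [ 0.54409877 -0.06058214  0.26254425] [ 0.40722464 -2.2768266  -2.97841602] 0.009345991406143759
twist to 1.65 tz 0.941 open 0.0096
[ 0.54352434 -0.06203007  0.26248658] [-2.96549788 -6.52322546  4.3317016 ]
58.9167
```

View pics/w7.png

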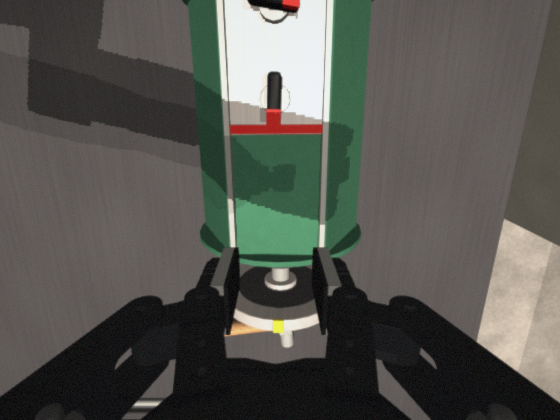

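Run:
```python
from h import *
arm.move_to([.545,.01,.40],quat(np.pi-.19))
if gripknob(.5437,.010,.19):
    p=readout.get_position()
    f=np.array(readout.get_wrist_force())
    hit=arm.servo_line([p[0],p[1]+.02,p[2]],feed=.04,guard=15)
    p2=readout.get_position();print(hit,p,p2,readout.get_wrist_force()-f,readout.get_opening())
    twist(.19)
    print(readout.get_position())
    jaws.move_gripper(.036); p=readout.get_position(); arm.servo_line([p[0],p[1],.34],feed=.2)
arm.move_to([.545,-.075,.42],quat(np.pi/2))
save('wrist','w8.png');print(readout.get_time_s())
cal=optics.calibration('wrist')
for a in(-.2,-.1,0,.1):print(a,proj(cal,wp(W+[0,-.004,0],.08,a)).round(1),[proj(cal,[.55+x*np.cos(a)+.087*np.sin(a),-.07,.145-x*np.sin(a)+.087*np.cos(a)]).round(1) for x in(-.046,.046)])
```

```text
open 0.0094
True [0.54459798 0.01016413 0.26249971] [0.54462878 0.01137108 0.26252269] [-1.03092227 -3.2282473  -2.83052795] 0.009371308742878759
twist to 1.65 tz 0.89 open 0.0094
[0.54349679 0.01017383 0.26240281]
66.6167
-0.2 [267.2 360.6] [array([221.7, 173.6]), array([308.6, 177.5])]
-0.1 [273.4 361.4] [array([228.4, 174.8]), array([317.5, 176.8])]
0 [279.7 361.6] [array([235.9, 175.8]), array([325.7, 175.9])]
0.1 [286.  361.4] [array([244.2, 176.7]), array([333.1, 174.9])]
```

View pics/w8.png

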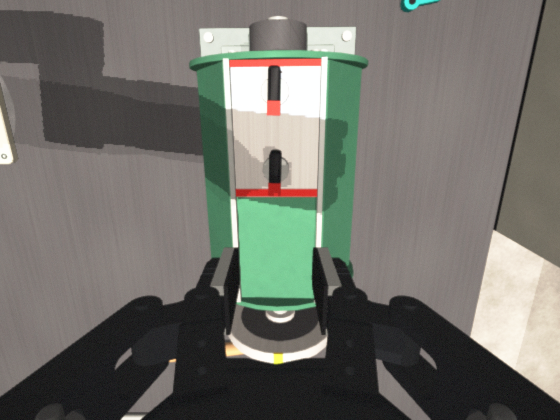

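Run:
```python
from h import *
arm.move_to([.50,-.309,.36],wq(0))
for i in range(5):
    if not stroke(-.70,.561,off=-.35): break
arm.move_to([.50,-.20,.42],wq(0))
save('wrist','w9.png')
cal=optics.calibration('wrist')
for a in np.arange(-.3,.4,.1):print(a.round(1),proj(cal,wp(W+[0,-.004,0],.08,a)).round(1))
```

```text
open 0.0147 0.0145 F 13.0 t 74.9083
open 0.015 0.0145 F 11.1 t 82.3667
open 0.0144 0.0147 F 11.7 t 89.825
open 0.0148 0.0143 F 13.8 t 97.2833
open 0.0147 0.0144 F 13.7 t 104.7417
-0.3 [383.2 153.9]
-0.2 [384.5 146.7]
-0.1 [385.7 139. ]
0.0 [386.7 130.9]
0.1 [387.4 122.7]
0.2 [387.8 114.5]
0.3 [388.  106.3]
```

View pics/w9.png

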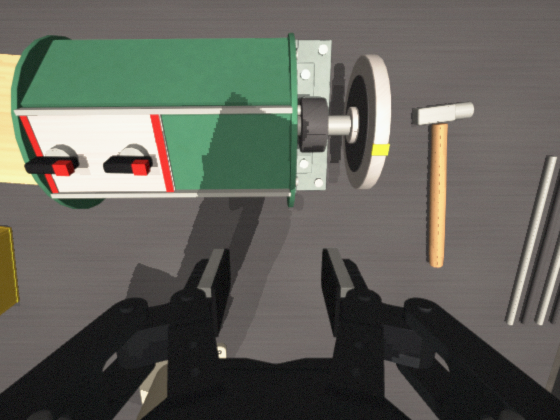

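```bash
cat >> h.py <<'E'
def markangle():
    from scipy.optimize import minimize_scalar
    arm.move_to([.50,-.20,.42],wq(0))
    cal=optics.calibration('wrist'); im=optics.grab_frame('wrist'); hsv=cv2.cvtColor(im,cv2.COLOR_RGB2HSV)
    k=cv2.inRange(hsv,(22,150,120),(34,255,255)); k[:,:355]=0; k[:,400:]=0; k[210:]=0
    ys,xs=np.nonzero(k); v=ys.mean(); print('mark px',xs.mean(),v,len(xs))
    return minimize_scalar(lambda a:(proj(cal,wp(W+[0,-.004,0],.08,a))[1]-v)**2,bounds=(-1,1),method='bounded').x
E
python3 - <<'E'
from h import *
print(markangle())
for i in range(5):
    if not stroke(-.70,.561,off=-.35): break
a=markangle();print('angle',a)
if -.9<a<-.1:
    d=(-.02-a)*1.03
    stroke(-d/2-.1,d/2-.1,off=-.1); print('angle',markangle())
save('wrist','w10.png'); print(readout.get_time_s())
E
```

```text
mark px 380.0679012345679 149.85802469135803 162
-0.23951578952181227
open 0.0146 0.0149 F 14.9 t 113.1917
open 0.0146 0.0146 F 11.2 t 120.65
open 0.0147 0.0146 F 10.7 t 128.1083
open 0.0149 0.0147 F 13.3 t 135.5667
open 0.0143 0.0147 F 14.0 t 143.025
mark px 376.5 164.44776119402985 134
angle -0.46527945738395
open 0.0146 0.0146 F 11.7 t 148.5417
mark px 381.6775956284153 135.8087431693989 183
angle -0.06059753107023461
149.3667
```

View pics/w10.png

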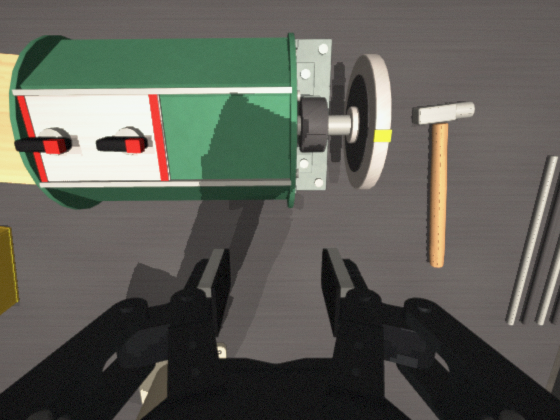

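```bash
python3 -c "
from h import *
print(arm.hand_in())"
```

```text
the job is handed in; nothing more can be done
None
```

I handed the job in at about 149 s of the 210 s allowed. All four grey links are in the barrel, the hatch is shut, both knobs are at their end stops, and the barrel has made two full forward turns with the hatch facing up (about -0.06 rad by the rim mark). The arm never went to the hammer, oil bottle or yellow bin, and the hand-in call returned no verdict.

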